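# Clear the vial rack and show the yellow-capped vial to the inspection camera

## Robot

A 7-joint arm with a two-finger parallel gripper is mounted at the origin on the work surface. World frame = base frame: x ahead of the robot, y to its left, z up, the work surface at z = 0. Lengths are in m, angles in rad, forces in N, time in s.
With the tool pointing down it reaches from about 0.35 to 0.9 m from the base axis. Payload 8.1 kg.
Tool frame: the origin (TCP) lies between the finger pads; the fingertips stand 25 mm ahead of it and the grasp point (between the pads) lies 6 mm ahead of it; z points along the fingers, y is the direction in which the jaws open and shut (so a half turn about z gives the same grasp; the last joint's range is limited). The gripper opens to 92 mm and grips with 3 to 60 N. Pads are 19 mm wide; open, the fingers measure 130 mm over their backs; the gripper's body (75 mm by 190 mm) begins 47 mm behind the grasp point.
Start: joints at [-1.382, 0.434, 0.025, 1.573, -0.012, 1.134, -0.075], TCP at [0.18, 0.599, 0.252] pointing down, gripper open.
Joint ranges: [-2.62, 2.62], [-0.44, 2.09], [-1.27, 1.32], [0.08, 2.57], [-1.32, 4.46], [0.12, 2], [-2.74, 2.74]. Speed limits (rad/s): [2.22, 2.22, 3.01, 3.01, 3.14, 3.14, 3.14].

## Interface

Orientations are given as a rotation vector (axis times angle).
In Python, from cell import * gives the robot as it stands.
- The arm moves only by the shell command python3 -m jog 'ROWS' [FORCE]. ROWS is JSON, one flat list of numbers, 5 for each row, row after row: the finger opening in mm, from 0 to 91.8, then the shift along the tool's x, y, z in units of 40 mm (1.0 is 40 mm), then the turn about the tool's z in units of 6 degrees (1.0 is 6 degrees). A call has 1 to 20 rows; each row shifts and turns the pose as measured when the row begins, along the tool's axes as they then stand; what a row does not reach is not made up. A row lasts 1/12 s, in which the tool goes at most 41.7 mm and 7.16 degrees, less where a joint would pass 70% of its speed; a pose out of reach is approached as far as the arm can. A call is refused whole if a number of a shift passes 1 or a number of a turn 1, either way. A call with a gripper value outside its range is refused whole. The fingers move at their own pace and stop on an object; FORCE is the grip in N (left out, the last holds). Time passes only in rows, so rows that do not move let the fingers close. It gives the time, the measured TCP pose, the force and the opening at its end, in the units of the state.
- observe(): the state, without advancing time (a new reading comes with each control period).
- get_image(name): name is "scene" or "top" or "wrist"; returns the picture (400x640x3 uint8, red, green, blue); there is no depth.
- camera_params(name): a dict with "intrinsics" (3x3 intrinsics, pixels), "xyz" and "orientation" of the camera in the world. Camera axes: x right, y down, z forward; pixel columns grow to the right and rows downward; lengths in m; the calibration is good to about 2 mm. A picture is of the moment at which its call begins: read the wrist's pose just before it. camera_params takes no time and is no camera call; for the wrist camera it gives the pose at the moment of the call.
- sign_off(): hands the job in, once; it reports no verdict.
The state is a dict: "clock": time; "joints": joint angles; "dq": joint speeds; "joint_efforts": joint torques, N m; "position": TCP position; "ee_rot": TCP orientation; "force": force on the tool from outside, world axes, zero at the start; "ft_torque": the same for the moment, N m; "width": opening from 0.0 (shut) to 1.0 (fully open).
Only numpy, scipy, OpenCV 4.12 (cv2) and the standard library are available. Lean on these libraries where they do the work, as an engineer would, in place of code of your own. Each camera call takes 0.05 s, during which the arm holds its last target. There are 200 camera calls.

## Task

First stand the red-capped vial upright in the red tray and the blue-capped vial upright in the blue tray, setting them down rather than dropping them. Then take the yellow-capped vial from the rack and hold its base up to the slanting inspection camera: cap end away from the camera, vial in line with the lens so that the lens looks squarely at the middle of the base, about 60 mm of air between glass and base; finish while still holding it there, motionless. Tip no vial over, do not touch the camera, and leave the mug, bottle and jar alone.

Things in the scene. Friction and masses are not known exactly. Their poses are not given: they have to be found in the camera images.
- red_vial_center (a point): Screw-cap sample vial: white plastic body 28 mm diameter, red cap 31 mm diameter over the top 18 mm, 72 mm tall in all, about 60 g. It starts upright in one of the three rack holes (which one varies), its base 4 mm above the bench. This point is its centre, 36 mm above its base, 18 mm below the cap's lower edge; z runs along the vial from base to cap.
- blue_vial_center (a point): Screw-cap sample vial: white plastic body 28 mm diameter, blue cap 31 mm diameter over the top 18 mm, 72 mm tall in all, about 60 g. It starts upright in one of the three rack holes (which one varies), its base 4 mm above the bench. This point is its centre, 36 mm above its base, 18 mm below the cap's lower edge; z runs along the vial from base to cap.
- yellow_vial_center (a point): Screw-cap sample vial: white plastic body 28 mm diameter, yellow cap 31 mm diameter over the top 18 mm, 72 mm tall in all, about 60 g. It starts upright in one of the three rack holes (which one varies), its base 4 mm above the bench. This point is its centre, 36 mm above its base, 18 mm below the cap's lower edge; z runs along the vial from base to cap.
- rack: Grey vial rack, a plate 70 mm (x) by 220 mm (y) by 14 mm high, fixed to the bench, with three round holes 31 mm wide and 10 mm deep in a row along its y axis at y = -75, 0 and +75 mm. Origin: centre of its underside, on the bench.
- red_tray: Shallow red open tray, 110 x 110 mm, 16 mm high, walls and floor 4 mm thick, fixed to the bench. Origin: centre of its underside, on the bench; x and y along its sides, z up.
- blue_tray: Shallow blue open tray, 110 x 110 mm, 16 mm high, walls and floor 4 mm thick, fixed to the bench. Origin: centre of its underside, on the bench; x and y along its sides, z up.
- lens: Camera lens: black barrel 44 mm wide, 28 mm long, dark-blue glass 32 mm wide, on a grey barrel 62 mm wide, 40 mm long. Origin: centre of the glass, 100 mm above the bench. z: viewing direction, out of the glass, leaning 25 degrees from vertical roughly towards the robot (heading varies by 20 degrees). The vial's centre belongs 96 mm out along z (60 air + 36 half vial), its z axis along the lens z.
- camera: The camera's fixed stand: dark steel foot plate 150 x 110 mm, 12 mm thick, carrying the cheeks and the lens. Origin: on the bench straight below the lens glass; the plate reaches from 30 mm before it (-x, towards the robot) to 120 mm behind it; z up.
- mug: White mug, 80 mm wide, 90 mm tall, loose; a bystander. Origin: centre of its underside.
- bottle: Amber bottle with black cap, 64 mm wide, 150 mm tall, loose; a bystander. Origin: centre of its underside.
- jar: Green jar with white lid, 48 mm wide, 60 mm tall, loose; a bystander. Origin: centre of its underside.
Not all that is in view belongs to the job. Leave any black look-alike of the part that bears red_vial_center alone. Leave any black look-alike of the part that bears blue_vial_center alone.

How it is judged:
On the way:
1. the red-capped and blue-capped vials stand upright and released in their own trays while the yellow-capped vial is still in the rack (x of red_vial_center in the frame of red_tray between -0.05 and 0.05 m and y of red_vial_center in the frame of red_tray between -0.05 and 0.05 m and z of red_vial_center in the frame of red_tray between 0.034 and 0.046 m and angle between each of red_vial_center, blue_vial_center's own z axis and vertical below 0.15 rad and linear speed of each of red_vial, blue_vial below 0.03 m/s and contact force between each of red_vial, blue_vial and the fingers below 0.05 N and x of blue_vial_center in the frame of blue_tray between -0.05 and 0.05 m and y of blue_vial_center in the frame of blue_tray between -0.05 and 0.05 m and z of blue_vial_center in the frame of blue_tray between 0.034 and 0.046 m and distance of yellow_vial_center from where it was at the start of the episode below 0.015 m), for 0.2 s.
At the end, for the whole second after the job is handed in: Red and blue vials stand upright (8 deg), released, at rest in their own trays. Yellow vial held still in the fingers alone, cap away from the camera: axis within 11 deg of the lens axis, centre within 12 mm of it (lens x and y), 60 +- 15 mm of air between glass and base (x of red_vial_center in the frame of red_tray between -0.05 and 0.05 m and y of red_vial_center in the frame of red_tray between -0.05 and 0.05 m and z of red_vial_center in the frame of red_tray between 0.034 and 0.046 m and angle between each of red_vial_center, blue_vial_center's own z axis and vertical below 0.15 rad and linear speed of each of red_vial, blue_vial below 0.03 m/s and contact force between each of red_vial, blue_vial and the fingers below 0.05 N and x of blue_vial_center in the frame of blue_tray between -0.05 and 0.05 m and y of blue_vial_center in the frame of blue_tray between -0.05 and 0.05 m and z of blue_vial_center in the frame of blue_tray between 0.034 and 0.046 m and z of yellow_vial_center in the frame of lens between 0.081 and 0.111 m and x of yellow_vial_center in the frame of lens between -0.012 and 0.012 m and y of yellow_vial_center in the frame of lens between -0.012 and 0.012 m and angle between the z axis of yellow_vial_center and the z axis of lens, either way round below 0.2 rad and angle between yellow_vial_center's own z axis and vertical below 1 rad and linear speed of yellow_vial below 0.02 m/s and angular speed of yellow_vial below 0.2 rad/s and contact force between yellow_vial and the fingers above 1 N and contact force between yellow_vial and camera below 0.05 N and height (world z) of yellow_vial_center above 0.15 m); the arm keeps its last pose, push and grip.
It fails at once if the mug, bottle or jar is moved by more than 25 mm or knocked over (distance of any of mug, bottle, jar from where it was at the start of the episode above 0.025 m or angle between any of mug, bottle, jar's own z axis and vertical above 0.35 rad).
It fails at once if a vial is tipped over (more than 60 degrees) (angle between any of red_vial_center, blue_vial_center, yellow_vial_center's own z axis and vertical above 1.05 rad).
It fails at once if a vial is dropped (falls freely by more than about 30 mm) ((linear speed of red_vial above 0.8 m/s and contact force between red_vial and the fingers below 0.05 N) or (linear speed of blue_vial above 0.8 m/s and contact force between blue_vial and the fingers below 0.05 N) or (linear speed of yellow_vial above 0.8 m/s and contact force between yellow_vial and the fingers below 0.05 N)).
It fails at once if the inspection camera is touched (over 1 N) (contact force between camera and anything else above 1 N).
It also fails if it takes over 64 s, if anything falls off the work surface, if the arm or the gripper's body presses on something with over 40 N, if the wrist force passes 120 N, or if a joint passes its speed limit or range.

## Working session

There is one attempt and no reset: what is moved stays moved. The work goes in short steps, Python scripts to look and compute and a shell command to move; the robot and the scene stay as the last step left them, time stands still between calls to the robot, and variables do not carry over. Pictures are saved under pics/ and viewed, about 8 in all and at most 12, crops included, and the job is handed in when it is done.

```bash
mkdir -p pics; ls; python3 - <<'E'
from cell import *
import cv2
s=observe(); print(s)
for n in("scene","top"):
    p=camera_params(n);print(n,p)
    cv2.imwrite(f"pics/{n}0.png",get_image(n)[:,:,::-1])
E
```

```text
pics
{'clock': 0.0, 'joints': array([-1.38163265,  0.43520957,  0.02498142,  1.57411002, -0.01160391,
        1.13398964, -0.07508828]), 'dq': array([-0.00164895,  0.00135545,  0.0001988 , -0.00056852,  0.00011202,
       -0.00234099,  0.0009223 ]), 'joint_efforts': array([ 1.08860909e-04, -6.67864394e+01,  9.85373519e-01, -3.14445877e+01,
       -6.03921711e-02,  4.33522963e-02,  1.81275191e-04]), 'position': array([0.17969439, 0.59811286, 0.25094837]), 'ee_rot': array([-4.56769714e-01, -3.10812092e+00,  2.46465563e-03]), 'force': array([-0.71867708, -0.62174737,  0.71758951]), 'ft_torque': array([ 0.00886218,  0.01895755, -0.02059882]), 'width': 0.9976269213400629}
scene {'intrinsics': array([[407.0428181 ,   0.        , 318.59237547],
       [  0.        , 407.0428181 , 201.67033732],
       [  0.        ,   0.        ,   1.        ]]), 'xyz': array([1.09601477, 0.47298728, 0.80332966]), 'orientation': array([-1.12194708, -2.42359672,  0.98560635])}
top {'intrinsics': array([[368.99736664,   0.        , 323.11202878],
       [  0.        , 368.99736664, 199.07972046],
       [  0.        ,   0.        ,   1.        ]]), 'xyz': array([0.47220743, 0.01810331, 0.92634963]), 'orientation': array([-2.13736512,  2.16043761, -0.16105401])}
```

View pics/top0.png

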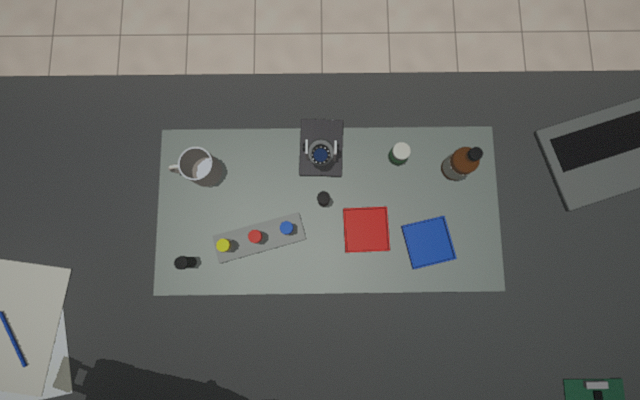

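View pics/scene0.png

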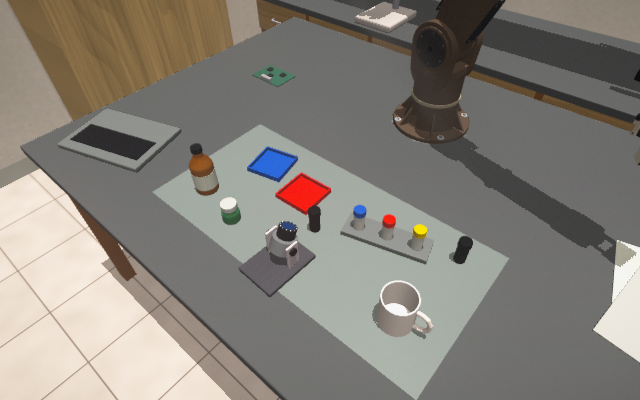

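The top picture shows the caps in the rack: yellow (223,245), red (255,237) and blue (287,228). The black look-alikes are at (324,198) and (183,262), and must be left alone. The red tray is at (366,230), the blue tray at (428,242), and the lens at (320,155). Next I'll take one close crop with measurements.

```bash
cat > h.py <<'E'
from cell import *
import numpy as np, cv2
from scipy.spatial.transform import Rotation as R
def ray(p,uv):
    d=np.linalg.inv(p["intrinsics"])@[uv[0],uv[1],1]
    return p["xyz"],R.from_rotvec(p["orientation"]).as_matrix()@d
def onz(p,uv,z):
    o,d=ray(p,uv); return o+d*(z-o[2])/d[2]
def proj(p,X):
    c=R.from_rotvec(p["orientation"]).as_matrix().T@(np.asarray(X)-p["xyz"]); k=p["intrinsics"]@c; return k[:2]/k[2]
def tri(rs):
    A=np.zeros((3,3));b=np.zeros(3)
    for o,d in rs:
        d=d/np.linalg.norm(d);M=np.eye(3)-np.outer(d,d);A+=M;b+=M@o
    return np.linalg.solve(A,b)
def blob(im,cond):
    m=cond.astype(np.uint8); n,l,st,c=cv2.connectedComponentsWithStats(m)
    return [(st[i,4],c[i],cv2.minAreaRect(np.argwhere(l==i)[:,::-1].astype(np.float32))) for i in np.argsort(-st[1:,4])[:3]+1 if st[i,4]>15]
E
python3 - <<'E'
from h import *
im=cv2.imread("pics/top0.png").astype(int);p=camera_params("top")
B,G,Rr=im[...,0],im[...,1],im[...,2]
for n,c,zs in(("red",(Rr>110)&(G<80)&(B<80),(.076,.016)),("blue",(B>100)&(Rr<90)&(B>1.6*G),(.076,.016)),("yel",(Rr>110)&(G>100)&(B<90),(.076,))):
    for a,cc,r in blob(im,c):
        z=zs[0] if a<400 else .016
        box=cv2.boxPoints(r); 
        print(n,a,cc.round(1),onz(p,r[0],z).round(4),[onz(p,b,z)[:2].round(3).tolist() for b in box] if a>400 else '')
a=cv2.resize(im[205:270,205:315].astype(np.uint8),None,fx=5,fy=5,interpolation=cv2.INTER_CUBIC)
s=cv2.imread("pics/scene0.png")
b=cv2.resize(s[205:295,235:325],None,fx=5.0,fy=5.0,interpolation=cv2.INTER_CUBIC)[:,:450]
c=cv2.resize(im[115:180,295:345].astype(np.uint8),None,fx=6,fy=6,interpolation=cv2.INTER_CUBIC)
o=np.zeros((600,800,3),np.uint8)
o[:200,:]=0
a=cv2.resize(a,(350,207));o[:207,450:]=a[:, :350];o[:390,:300]=c;o[:0]=0
o[210:600,350:800]=b[:390]
cv2.imwrite("pics/crop1.png",o)
E
```

```text
red 1921 [365.8 229.2] [ 0.5288 -0.0923  0.016 ] [[0.581, -0.036], [0.585, -0.147], [0.477, -0.147], [0.474, -0.039]]
red 124 [254.6 235.9] [0.5118 0.1701 0.076 ] 
blue 1905 [428.  242.1] [ 0.4959 -0.2449  0.016 ] [[0.536, -0.18], [0.562, -0.289], [0.456, -0.309], [0.431, -0.202]]
blue 138 [ 11.7 338.6] [0.2928 0.7012 0.076 ] 
blue 41 [286.3 226. ] [0.5317 0.0991 0.076 ] 
yel 140 [222.6 244.8] [0.4927 0.2434 0.076 ]
```

View pics/crop1.png

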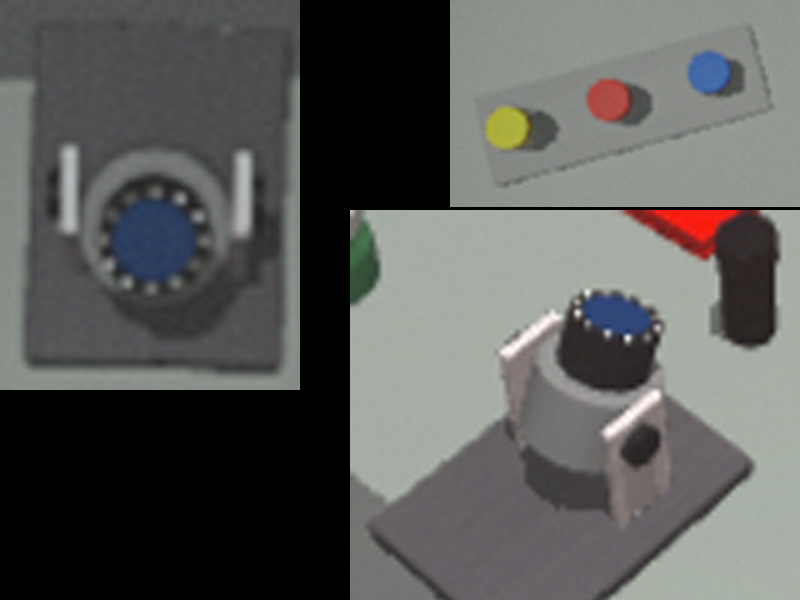

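```bash
cat >> h.py <<'E'
def plan(t,yaw=None):
    "tool-axis shift to t in 40mm units, and turn in 6deg units bringing tool y to yaw (mod 180)"
    s=observe();M=R.from_rotvec(s["ee_rot"]).as_matrix();y=np.degrees(np.arctan2(M[1,1],M[0,1]))
    k=0
    if yaw is not None: k=((y-yaw+90)%180-90)/6
    M2=M@R.from_euler('z',k*6,degrees=True).as_matrix()
    print("t",round(s["clock"],2),"pos",s["position"].round(4),"z",M[:,2].round(3),"yaw",y.round(1),"F",s["force"].round(1),"w",round(s["width"]*91.8,1),"j",s["joints"].round(2))
    print("turn",round(k,2),"then shift",(M2.T@(np.array(t)-s["position"])/.04).round(2))
E
python3 - <<'E'
from h import *
p=camera_params("top");q=camera_params("scene")
f=lambda u,v:(295+u/6,115+v/6)
print("lens top",onz(p,f(153,240),.1),"scene",onz(q,(288.4,226),.1),"tri",tri([ray(p,f(153,240)),ray(q,(288.4,226))]))
P=[onz(p,f(*c),.012) for c in((37,25),(292,25),(282,366),(27,360))]
P=np.array(P);print(P.round(3))
for a,b in((3,0),(2,1)):
    d=P[b]-P[a];print("plate +x heading",np.degrees(np.arctan2(d[1],d[0])),np.linalg.norm(d))
d=P[0]-P[1];print("y heading -90",np.degrees(np.arctan2(d[1],d[0]))-90,np.linalg.norm(d))
for n,u in(("blk1",(324,192)),("blue cap",(287,227.5)),("rackcorners",0)):
    if u: print(n,onz(p,u,.076))
for u in((476,100),(748,25),(772,105),(500,186)):
    print(onz(p,(205+(u[0]-450)*110/350,205+u[1]*65/207),.014).round(4))
plan((.5118,.1701,.16),14.7)
E
```

```text
lens top [0.69493141 0.01793719 0.1       ] scene [0.69666744 0.02001752 0.1       ] tri [0.69541046 0.01816477 0.09752466]
[[ 0.814  0.067  0.012]
 [ 0.813 -0.043  0.012]
 [ 0.664 -0.036  0.012]
 [ 0.667  0.072  0.012]]
plate +x heading -1.7823121979808936 0.1472577451118107
plate +x heading -2.7029156126143357 0.14998653805249923
y heading -90 -0.537478505134132 0.10987906426220766
blk1 [0.61246741 0.01065191 0.076     ]
blue cap [0.5305429  0.09676555 0.076     ]
[0.5149 0.2839 0.014 ]
[0.5709 0.0737 0.014 ]
[0.5085 0.0552 0.014 ]
[0.4492 0.2635 0.014 ]
t 0.1 pos [0.1797 0.5982 0.251 ] z [-0.    -0.001 -1.   ] yaw 73.3 F [-0.2  0.2 -0.1] w 91.8 j [-1.38  0.44  0.02  1.57 -0.01  1.13 -0.08]
turn 9.76 then shift [-12.46   5.32   2.29]
```

Lens position agrees between the two views to 2 mm, at (0.695, 0.019, 0.100). The camera heading is almost exactly −x (about −2°). The caps are about 75 mm apart, as they should be. I'm setting out for red.

```bash
python3 -m jog '[60,0,0,0,1, 60,0,0,0,1, 60,0,0,0,1, 60,0,0,0,1, 60,0,0,0,1, 60,0,0,0,1, 60,0,0,0,1, 60,0,0,0,1, 60,0,0,0,1, 60,0,0,0,1]' 20
python3 -m jog '[60,-0.8,0.33,0,0, 60,-0.8,0.33,0,0, 60,-0.8,0.33,0,0, 60,-0.8,0.33,0,0, 60,-0.8,0.33,0,0, 60,-0.8,0.33,0,0, 60,-0.8,0.33,0,0, 60,-0.8,0.33,0,0, 60,-0.8,0.33,0,0, 60,-0.8,0.33,0,0, 60,-0.8,0.33,0,0, 60,-0.8,0.33,0,0, 60,-0.8,0.33,0,0, 60,-0.8,0.33,0,0, 60,-0.8,0.33,0,0, 60,0,0,0,0]'
python3 -c "
from h import *
plan((.5118,.1701,.16),14.7)"
```

```text
clock: 0.93
position: [0.1792, 0.5951, 0.2462]
ee_rot: [2.003, 2.414, -0.016]
force: [-0.3, -0.8, 0.7]
width: 0.657
clock: 2.27
position: [0.4658, 0.1381, 0.2453]
ee_rot: [2.002, 2.414, -0.027]
force: [0.0, -0.8, 0.7]
width: 0.655
t 2.27 pos [0.4658 0.1381 0.2453] z [-0.007 -0.016 -1.   ] yaw 10.6 F [ 0.  -0.8  0.7] w 60.1 j [-0.83  0.23  0.52  1.93 -0.12  1.02 -0.08]
turn -0.68 then shift [0.51 1.34 2.11]
```

```bash
python3 -m jog '[60,0.25,0.65,0.4,-0.68, 60,0.25,0.65,0.4,0, 60,0,0,0.4,0, 60,0,0,0,0, 60,0,0,0,0]'
python3 - <<'E'
from h import *
plan((.5118,.1701,.16),14.7)
p=camera_params("wrist");im=get_image("wrist");cv2.imwrite("pics/w1.png",im[:,:,::-1])
print(p)
for n,X in(("red",(.5118,.1701,.076)),("blue",(.5305,.0968,.076)),("yel",(.4927,.2434,.076))):print(n,proj(p,X))
E
```

```text
clock: 2.68
position: [0.5148, 0.1653, 0.195]
ee_rot: [1.922, 2.479, -0.026]
force: [0.7, 0.1, 0.3]
width: 0.655
t 2.68 pos [0.5148 0.1653 0.195 ] z [-0.007 -0.016 -1.   ] yaw 14.4 F [0.7 0.1 0.3] w 60.2 j [-0.78  0.38  0.48  1.87 -0.2   0.95  0.05]
turn -0.05 then shift [ 0.15 -0.03  0.87]
{'intrinsics': array([[286.87612862,   0.        , 317.34047328],
       [  0.        , 286.87612862, 198.8568156 ],
       [  0.        ,   0.        ,   1.        ]]), 'xyz': array([0.49605267, 0.24082088, 0.32734212]), 'orientation': array([2.82420414, 0.36068218, 0.03878366])}
red [317.52196983 194.62018583]
blue [317.29905633 268.16806989]
yel [317.32201438 107.42768619]
```

View pics/w1.png

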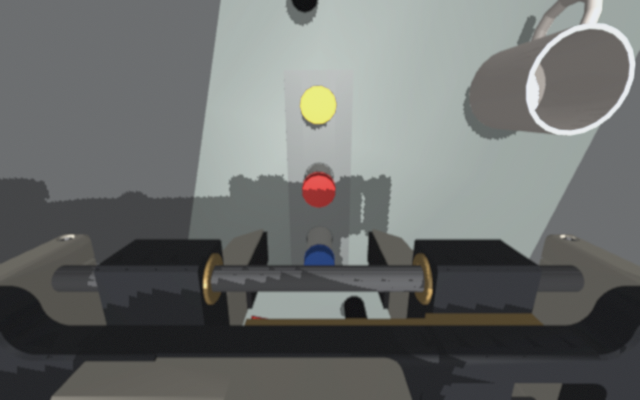

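The wrist view shows yellow at (318,105), red at (319,190) and blue half hidden at (319,262), all within 4 px of what I predicted. Red is the one to take.

```bash
python3 - <<'E'
from h import *
p=camera_params("wrist")
for u in((319,190),(318.3,105)):print(onz(p,u,.076))
plan((.5122,.1725,.068),14.7)
E
```

```text
[0.51140615 0.17445597 0.076     ]
[0.49240081 0.24525768 0.076     ]
t 2.73 pos [0.5143 0.1651 0.195 ] z [-0.007 -0.016 -1.   ] yaw 14.4 F [-1.  -0.   0.5] w 60.0 j [-0.78  0.38  0.48  1.87 -0.2   0.95  0.05]
turn -0.04 then shift [0.24 0.03 3.17]
```

```bash
python3 -m jog '[60,0.24,0.03,0.3,0, 60,0,0,0.6,0, 60,0,0,0.6,0, 60,0,0,0.6,0, 60,0,0,0.5,0, 60,0,0,0.3,0, 60,0,0,0.1,0, 60,0,0,0,0]'
python3 -c "
from h import *
plan((.5122,.1725,.068),14.7)"
```

```text
clock: 3.4
position: [0.5105, 0.1805, 0.0735]
ee_rot: [1.918, 2.483, -0.011]
force: [0.9, -0.2, -0.7]
width: 0.652
t 3.4 pos [0.5105 0.1805 0.0735] z [-0.001 -0.008 -1.   ] yaw 14.6 F [ 0.9 -0.2 -0.7] w 59.8 j [-0.73  0.54  0.39  1.98 -0.31  0.68  0.12]
turn -0.01 then shift [-0.2  -0.01  0.14]
```

```bash
python3 -m jog '[60,-0.15,0,0.12,0, 60,0,0,0,0, 60,0,0,0,0]'
python3 -c "
from h import *
plan((.5118,.1725,.068),14.7)"
```

```text
clock: 3.65
position: [0.5126, 0.1756, 0.0702]
ee_rot: [1.916, 2.483, -0.007]
force: [-0.3, 0.1, -0.7]
width: 0.654
t 3.65 pos [0.5126 0.1756 0.0702] z [ 0.002 -0.007 -1.   ] yaw 14.7 F [-0.3  0.1 -0.7] w 60.0 j [-0.71  0.55  0.39  1.99 -0.31  0.67  0.13]
turn 0.0 then shift [-0.07 -0.04  0.06]
```

```bash
python3 -m jog '[0,-0.07,-0.04,0.05,0, 0,0,0,0,0, 0,0,0,0,0, 0,0,0,0,0, 0,0,0,0,0, 0,0,0,0,0, 0,0,0,0,0]' 25
python3 -m jog '[0,0,0,-0.2,0, 0,0,0,-0.4,0, 0,0,0,-0.6,0, 0,0,0,-0.8,0, 0,0,0,-0.8,0, 0,0,0,-0.3,0, 0,0,0,0,0, 0,0,0,0,0]'
python3 -c "
from h import *
plan((.529,-.092,.18),0)"
```

```text
clock: 4.23
position: [0.5133, 0.1724, 0.0706]
ee_rot: [1.916, 2.481, 0.0]
force: [-0.2, -0.3, 0.2]
width: 0.327
clock: 4.9
position: [0.5114, 0.1722, 0.202]
ee_rot: [1.917, 2.481, -0.005]
force: [0.1, -0.5, -0.7]
width: 0.328
t 4.9 pos [0.5114 0.1722 0.202 ] z [ 0.003 -0.006 -1.   ] yaw 14.6 F [ 0.1 -0.5 -0.7] w 30.1 j [-0.79  0.36  0.49  1.88 -0.2   0.95  0.03]
turn 2.43 then shift [-6.6   0.44  0.59]
```

```bash
python3 -m jog '[0,-0.3,-0.06,0,0, 0,-0.6,-0.11,0,0, 0,-0.8,-0.16,0,0, 0,-0.8,-0.16,0,0, 0,-0.8,-0.16,0,0, 0,-0.8,-0.16,0,0, 0,-0.8,-0.16,0,0, 0,-0.8,-0.16,0,0, 0,-0.5,-0.1,0,0, 0,-0.2,-0.05,0,0, 0,0,0,0,0, 0,0,0,0,0]'
python3 -c "
from h import *
plan((.529,-.092,.0715))"
```

```text
clock: 5.9
position: [0.5162, -0.1074, 0.1897]
ee_rot: [-1.916, -2.479, 0.034]
force: [-0.6, 0.4, -1.5]
width: 0.326
t 5.9 pos [ 0.5162 -0.1074  0.1897] z [-0.02  -0.012 -1.   ] yaw 14.6 F [-0.6  0.4 -1.5] w 29.9 j [-0.32  0.38  0.55  1.91 -0.22  0.94  0.59]
turn 0 then shift [0.31 0.47 2.94]
```

```bash
python3 -m jog '[0,0.3,0.45,0.3,0, 0,0,0,0.5,0, 0,0,0,0.5,0, 0,0,0,0.5,0, 0,0,0,0.4,0, 0,0,0,0.2,0, 0,0,0,0,0, 0,0,0,0,0]'
python3 -c "
from h import *
plan((.529,-.092,.0715))"
```

```text
clock: 6.57
position: [0.5285, -0.0769, 0.0868]
ee_rot: [-1.892, -2.489, 0.03]
force: [-0.1, -0.5, -0.0]
width: 0.324
t 6.57 pos [ 0.5285 -0.0769  0.0868] z [-0.024 -0.006 -1.   ] yaw 15.5 F [-0.1 -0.5 -0. ] w 29.7 j [-0.29  0.53  0.46  1.98 -0.33  0.73  0.64]
turn 0 then shift [-0.37 -0.08  0.38]
```

```bash
python3 -m jog '[0,-0.3,0,0.1,0, 0,0,0,0.15,0, 0,0,0,0.05,0, 0,0,0,0,0]'
python3 -c "
from h import *
plan((.529,-.092,.0708))"
```

```text
clock: 6.9
position: [0.5336, -0.0888, 0.0762]
ee_rot: [-1.891, -2.493, 0.026]
force: [0.3, 0.1, -0.5]
width: 0.329
t 6.9 pos [ 0.5336 -0.0888  0.0762] z [-0.02  -0.006 -1.   ] yaw 15.6 F [ 0.3  0.1 -0.5] w 30.2 j [-0.26  0.55  0.45  1.97 -0.34  0.71  0.67]
turn 0 then shift [-0.05 -0.13  0.14]
```

```bash
python3 -m jog '[0,0,0,0.1,0, 0,0,0,0.04,0, 0,0,0,0.02,0, 0,0,0,0,0]'
python3 -c "
from h import *
plan((.529,-.092,.0708))"
```

```text
clock: 7.23
position: [0.5343, -0.0897, 0.0706]
ee_rot: [-1.894, -2.493, 0.024]
force: [-0.7, 1.1, 0.3]
width: 0.326
t 7.23 pos [ 0.5343 -0.0897  0.0706] z [-0.017 -0.006 -1.   ] yaw 15.5 F [-0.7  1.1  0.3] w 30.0 j [-0.25  0.56  0.44  1.98 -0.35  0.7   0.68]
turn 0 then shift [-0.02 -0.14 -0.  ]
```

```bash
python3 -m jog '[0,0,0,0.05,0, 0,0,0,0,0]'
python3 -m jog '[36,0,0,0,0, 45,0,0,0,0, 60,0,0,0,0, 60,0,0,0,0, 60,0,0,0,0]'
python3 -m jog '[60,0,0,-0.2,0, 60,0,0,-0.5,0, 60,0,0,-0.8,0, 60,0,0,-0.8,0, 60,0,0,-0.5,0, 60,0,0,0,0, 60,0,0,0,0]'
python3 - <<'E'
from h import *
p=camera_params("top");im=get_image("top");cv2.imwrite("pics/t2.png",cv2.resize(im[190:270,205:465,::-1],None,fx=3,fy=3,interpolation=cv2.INTER_CUBIC))
plan((.531,.0975,.15),14.7)
E
```

```text
clock: 7.4
position: [0.5354, -0.0903, 0.0708]
ee_rot: [-1.897, -2.494, 0.02]
force: [0.6, -0.3, 0.0]
width: 0.329
clock: 7.82
position: [0.5356, -0.0901, 0.0709]
ee_rot: [-1.897, -2.495, 0.019]
force: [0.6, 0.1, -0.5]
width: 0.624
clock: 8.4
position: [0.5357, -0.0897, 0.189]
ee_rot: [-1.896, -2.491, 0.024]
force: [-0.0, -0.7, -0.0]
width: 0.655
t 8.45 pos [ 0.5358 -0.0899  0.1889] z [-0.018 -0.006 -1.   ] yaw 15.4 F [0.9 0.8 0.3] w 59.8 j [-0.33  0.4   0.54  1.87 -0.24  0.95  0.58]
turn 0.12 then shift [4.56 1.09 0.94]
```

```bash
python3 -m jog '[60,0.4,0.1,0,0.12, 60,0.7,0.15,0,0, 60,0.8,0.2,0,0, 60,0.8,0.2,0,0, 60,0.8,0.2,0,0, 60,0.4,0.1,0,0, 60,0.2,0.05,0,0, 60,0,0,0,0, 60,0,0,0,0]'
python3 - <<'E'
from h import *
plan((.531,.0985,.068),14.7)
p=camera_params("wrist");im=get_image("wrist")[:,:,::-1]
a=cv2.resize(cv2.imread("pics/t2.png"),(640,197))
cv2.imwrite("pics/c2.png",np.vstack([a,im]))
print(proj(p,(.531,.0985,.076)))
E
```

```text
clock: 9.2
position: [0.5278, 0.0826, 0.1796]
ee_rot: [-1.916, -2.468, 0.043]
force: [0.0, -1.1, -0.7]
width: 0.657
t 9.2 pos [0.5278 0.0826 0.1796] z [-0.03  -0.011 -0.999] yaw 14.4 F [ 0.  -1.1 -0.7] w 60.3 j [-0.63  0.4   0.51  1.89 -0.23  0.94  0.24]
turn -0.06 then shift [0.38 0.27 2.78]
[330.16880713 190.45867703]
```

View pics/c2.png

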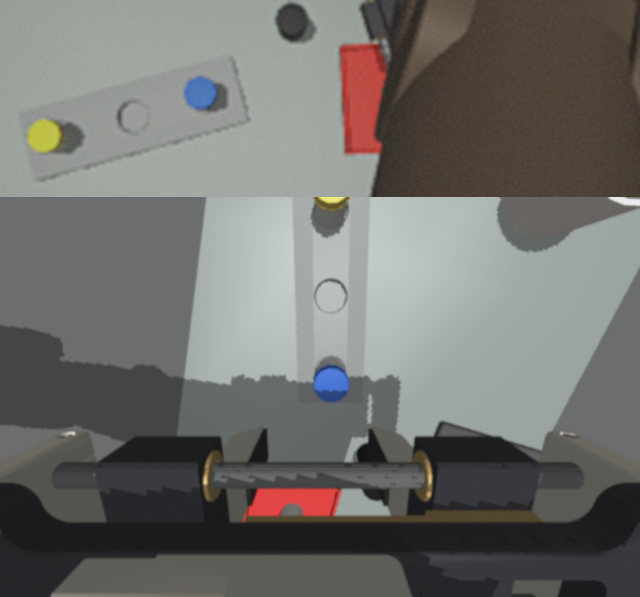

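Blue is at wrist (331,186), 4 px off prediction. Something greyish is in the red tray at wrist (292,313), so I'm checking that as well.

```bash
python3 - <<'E'
from h import *
p=camera_params("wrist")
print(proj(p,(.5355,-.09,.076)),proj(p,(.5355,-.09,.03)),onz(p,(331,186),.076))
im=get_image("scene");cv2.imwrite("pics/s2.png",cv2.resize(im[130:270,200:440,::-1],None,fx=3,fy=3,interpolation=cv2.INTER_CUBIC))
plan((.5315,.1,.07),14.7)
E
```

```text
[287.04844669 361.56211532] [292.18901299 329.65383721] [0.53063863 0.10214411 0.076     ]
t 9.3 pos [0.528  0.0816 0.1798] z [-0.03  -0.011 -0.999] yaw 14.3 F [-0.5 -0.9 -0.5] w 60.2 j [-0.63  0.4   0.51  1.89 -0.23  0.94  0.24]
turn -0.07 then shift [0.43 0.29 2.74]
```

View pics/s2.png

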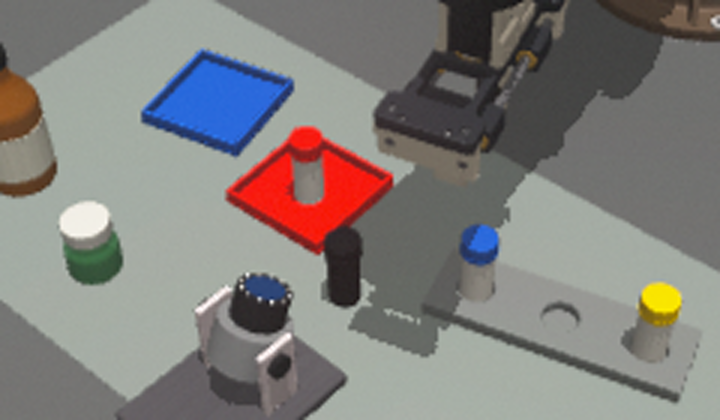

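The scene shows the red vial upright in its tray (crop 308,165). Now for blue.

```bash
python3 -m jog '[60,0.3,0.29,0.3,0, 60,0,0,0.5,0, 60,0,0,0.5,0, 60,0,0,0.5,0, 60,0,0,0.3,0, 60,0,0,0,0, 60,0,0,0,0]'
python3 -c "
from h import *
plan((.5315,.1,.07),14.7)"
```

```text
clock: 9.88
position: [0.5372, 0.0823, 0.0942]
ee_rot: [-1.944, -2.454, 0.041]
force: [0.6, -0.0, 0.1]
width: 0.66
t 9.88 pos [0.5372 0.0823 0.0942] z [-0.024 -0.014 -1.   ] yaw 13.2 F [ 0.6 -0.   0.1] w 60.6 j [-0.58  0.53  0.45  1.95 -0.31  0.76  0.29]
turn -0.24 then shift [ 0.47 -0.01  0.6 ]
```

```bash
python3 -m jog '[60,0.3,0,0,-0.2, 60,0.15,0,0.1,0, 60,0,0,0.25,0, 60,0,0,0.15,0, 60,0,0,0,0, 60,0,0,0,0]'
python3 -c "
from h import *
plan((.5315,.1,.07),14.7)"
```

```text
clock: 10.38
position: [0.5341, 0.1003, 0.0754]
ee_rot: [-1.919, -2.477, 0.034]
force: [-0.2, -0.3, 0.3]
width: 0.653
t 10.38 pos [0.5341 0.1003 0.0754] z [-0.019 -0.013 -1.   ] yaw 14.5 F [-0.2 -0.3  0.3] w 59.9 j [-0.6   0.56  0.43  1.96 -0.33  0.71  0.29]
turn -0.04 then shift [ 0.01 -0.06  0.14]
```

```bash
python3 -m jog '[60,0,-0.06,0.12,0, 60,0,0,0,0, 0,0,0,0,0, 0,0,0,0,0, 0,0,0,0,0, 0,0,0,0,0, 0,0,0,0,0, 0,0,0,0,0]' 25
python3 -m jog '[0,0,0,-0.2,0, 0,0,0,-0.4,0, 0,0,0,-0.6,0, 0,0,0,-0.8,0, 0,0,0,-0.8,0, 0,0,0,-0.3,0, 0,0,0,0,0, 0,0,0,0,0]'
python3 -c "
from h import *
plan((.497,-.245,.2))"
```

```text
clock: 11.05
position: [0.5319, 0.099, 0.0707]
ee_rot: [-1.921, -2.477, 0.034]
force: [-0.3, -0.3, -1.4]
width: 0.33
clock: 11.72
position: [0.5331, 0.0997, 0.2025]
ee_rot: [-1.922, -2.475, 0.038]
force: [0.3, 0.7, -1.5]
width: 0.326
t 11.72 pos [0.5331 0.0997 0.2025] z [-0.021 -0.014 -1.   ] yaw 14.3 F [ 0.3  0.7 -1.5] w 29.9 j [-0.68  0.39  0.52  1.85 -0.22  0.99  0.19]
turn 0 then shift [-8.12 -3.01  0.2 ]
```

```bash
python3 -m jog '[0,-0.3,-0.1,0,0, 0,-0.6,-0.22,0,0, 0,-0.8,-0.3,0,0, 0,-0.8,-0.3,-0.05,0, 0,-0.8,-0.3,-0.05,0, 0,-0.8,-0.3,0,0, 0,-0.8,-0.3,0,0, 0,-0.8,-0.3,0,0, 0,-0.8,-0.3,0,0, 0,-0.5,-0.2,0,0, 0,-0.2,-0.1,0,0, 0,0,0,0,0, 0,0,0,0,0]'
python3 -c "
from h import *
plan((.497,-.245,.09))"
```

```text
clock: 12.8
position: [0.4837, -0.2266, 0.1968]
ee_rot: [-1.911, -2.458, 0.065]
force: [-0.3, 0.4, -0.0]
width: 0.326
t 12.8 pos [ 0.4837 -0.2266  0.1968] z [-0.047 -0.016 -0.999] yaw 14.3 F [-0.3  0.4 -0. ] w 29.9 j [-0.12  0.4   0.6   1.87 -0.22  0.98  0.82]
turn 0 then shift [-0.52  0.34  2.66]
```

```bash
python3 -m jog '[0,-0.5,0.34,0.3,0, 0,0,0,0.5,0, 0,0,0,0.5,0, 0,0,0,0.5,0, 0,0,0,0.4,0, 0,0,0,0.2,0, 0,0,0,0,0, 0,0,0,0,0]'
python3 -c "
from h import *
plan((.497,-.245,.0715))"
```

```text
clock: 13.47
position: [0.5005, -0.2295, 0.0931]
ee_rot: [-1.886, -2.468, 0.058]
force: [-0.7, 0.2, -0.0]
width: 0.329
t 13.47 pos [ 0.5005 -0.2295  0.0931] z [-0.051 -0.008 -0.999] yaw 15.2 F [-0.7  0.2 -0. ] w 30.2 j [-0.04  0.56  0.52  1.92 -0.34  0.79  0.92]
turn 0 then shift [-0.35 -0.16  0.55]
```

```bash
python3 -m jog '[0,-0.3,-0.1,0.15,0, 0,0,0,0.15,0, 0,0,0,0.12,0, 0,0,0,0.03,0, 0,0,0,0,0, 0,0,0,0,0]'
python3 -c "
from h import *
plan((.497,-.245,.0712))"
```

```text
clock: 13.97
position: [0.502, -0.2386, 0.0774]
ee_rot: [-1.882, -2.475, 0.053]
force: [0.5, -0.4, -0.1]
width: 0.328
t 13.97 pos [ 0.502  -0.2386  0.0774] z [-0.046 -0.008 -0.999] yaw 15.5 F [ 0.5 -0.4 -0.1] w 30.1 j [-0.01  0.59  0.5   1.92 -0.36  0.76  0.95]
turn 0 then shift [-0.12 -0.16  0.16]
```

```bash
python3 -m jog '[0,0,0,0.1,0, 0,0,0,0.05,0, 0,0,0,0.03,0, 0,0,0,0,0]'
python3 -m jog '[0,0,0,0.04,0, 0,0,0,0,0]'
```

```text
clock: 14.3
position: [0.5026, -0.2382, 0.0708]
ee_rot: [-1.882, -2.477, 0.051]
force: [-0.8, -0.6, 2.0]
width: 0.323
clock: 14.47
position: [0.5033, -0.2392, 0.071]
ee_rot: [-1.884, -2.478, 0.05]
force: [-1.0, -0.1, -0.2]
width: 0.331
```

```bash
python3 -m jog '[36,0,0,0,0, 45,0,0,0,0, 60,0,0,0,0, 60,0,0,0,0, 60,0,0,0,0]'
python3 -m jog '[60,0,0,-0.2,0, 60,0,0,-0.5,0, 60,0,0,-0.8,0, 60,0,0,-0.8,0, 60,0,0,-0.5,0, 60,0,0,0,0, 60,0,0,0,0]'
python3 -c "
from h import *
plan((.4925,.244,.19),14.7)"
```

```text
clock: 14.88
position: [0.5034, -0.2392, 0.0709]
ee_rot: [-1.885, -2.478, 0.049]
force: [-0.6, -0.5, 0.0]
width: 0.626
clock: 15.47
position: [0.5068, -0.2381, 0.189]
ee_rot: [-1.884, -2.474, 0.052]
force: [-0.3, -1.1, -0.3]
width: 0.653
t 15.47 pos [ 0.5068 -0.2381  0.189 ] z [-0.045 -0.008 -0.999] yaw 15.4 F [-0.3 -1.1 -0.3] w 59.9 j [-0.08  0.45  0.58  1.82 -0.26  1.    0.87]
turn 0.12 then shift [11.75  2.71 -0.1 ]
```

```bash
python3 -m jog '[60,0.4,0.1,0,0.12, 60,0.8,0.18,0,0, 60,0.8,0.18,0,0, 60,0.8,0.18,0,0, 60,0.8,0.18,0,0, 60,0.8,0.18,0,0, 60,0.8,0.18,0,0, 60,0.8,0.18,0,0, 60,0.8,0.18,0,0, 60,0.8,0.18,0,0, 60,0.8,0.18,0,0, 60,0.8,0.18,0,0, 60,0.8,0.18,0,0, 60,0.8,0.18,0,0, 60,0.4,0.1,0,0, 60,0.2,0,0,0, 60,0,0,0,0, 60,0,0,0,0]'
python3 - <<'E'
from h import *
plan((.4925,.2445,.09),14.7)
p=camera_params("wrist");im=get_image("wrist")[:,:,::-1].astype(int)
for a,c,r in blob(im,(im[...,2]>110)&(im[...,1]>100)&(im[...,0]<90)):print(a,c,onz(p,c,.076))
b=get_image("scene")[:,:,::-1];cv2.imwrite("pics/s3.png",cv2.resize(b[130:270,200:440],None,fx=3,fy=3,interpolation=cv2.INTER_CUBIC))
E
```

```text
clock: 16.97
position: [0.4798, 0.2466, 0.1716]
ee_rot: [-1.902, -2.451, 0.082]
force: [-1.1, -1.2, -0.4]
width: 0.657
t 16.97 pos [0.4798 0.2466 0.1716] z [-0.063 -0.018 -0.998] yaw 14.4 F [-1.1 -1.2 -0.4] w 60.3 j [-0.91  0.44  0.48  1.86 -0.26  0.97 -0.06]
turn -0.06 then shift [-0.13  0.43  2.02]
1108 [340.12364621 212.97924188] [0.49225831 0.24722437 0.076     ]
116 [428.28448276 277.79310345] [0.58290768 0.21016058 0.076     ]
47 [206.87234043 271.23404255] [0.38947124 0.15928984 0.076     ]
```

View pics/s3.png

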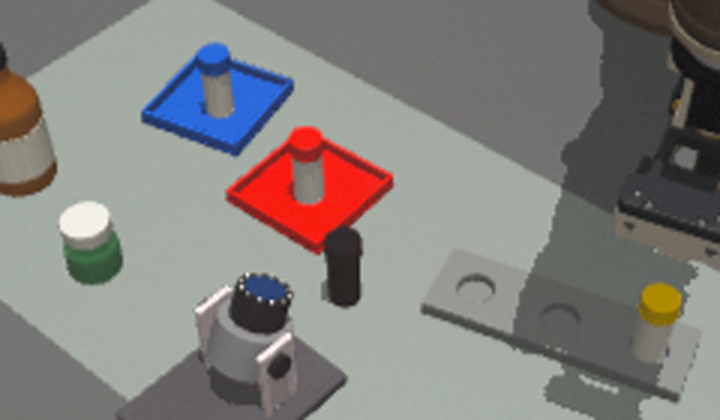

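Both vials are upright in their trays and yellow is still in place. The other holes are now free, so I'll turn the jaws along the row. That leaves the vial free to pivot in the plane of the lens tilt.

```bash
python3 -m jog '[60,0,0.43,0,1, 60,0,0,0,1, 60,0,0,0,1, 60,0,0,0,1, 60,0,0,0,1, 60,0,0,0,1, 60,0,0,0,1, 60,0,0,0,1, 60,0,0,0,1, 60,0,0,0,1, 60,0,0,0,1, 60,0,0,0,1, 60,0,0,0,1, 60,0,0,0,1, 60,0,0,0,0, 60,0,0,0,0]'
python3 -c "
from h import *
plan((.4923,.2455,.072),-80)"
```

```text
clock: 18.4
position: [0.5036, 0.2172, 0.1752]
ee_rot: [3.108, 0.37, -0.096]
force: [-0.1, -0.1, -0.7]
width: 0.656
t 18.4 pos [0.5036 0.2172 0.1752] z [-0.06  -0.018 -0.998] yaw -76.4 F [-0.1 -0.1 -0.7] w 60.2 j [-1.12  0.56  0.93  1.86 -0.51  1.06 -1.31]
turn 0.6 then shift [ 0.   -0.76  2.58]
```

```bash
python3 -m jog '[60,0,-0.4,0,0, 60,0,-0.36,0.2,0, 60,0,0,0.4,0, 60,0,0,0.4,0, 60,0,0,0.4,0, 60,0,0,0.2,0, 60,0,0,0,0, 60,0,0,0,0]'
python3 -c "
from h import *
plan((.4923,.2455,.072))"
```

```text
clock: 19.07
position: [0.4908, 0.2514, 0.1071]
ee_rot: [3.108, 0.398, -0.096]
force: [-0.2, -0.1, 1.0]
width: 0.654
t 19.07 pos [0.4908 0.2514 0.1071] z [-0.06  -0.014 -0.998] yaw -75.4 F [-0.2 -0.1  1. ] w 60.0 j [-1.12  0.64  0.84  1.91 -0.6   0.93 -1.29]
turn 0 then shift [0.05 0.15 0.88]
```

```bash
python3 -m jog '[60,0,0.15,0.2,0, 60,0,0,0.3,0, 60,0,0,0.25,0, 60,0,0,0.1,0, 60,0,0,0,0, 60,0,0,0,0]'
python3 -c "
from h import *
plan((.4923,.2455,.071))"
```

```text
clock: 19.57
position: [0.4913, 0.2449, 0.0711]
ee_rot: [3.109, 0.4, -0.093]
force: [-0.6, 0.6, -0.6]
width: 0.654
t 19.57 pos [0.4913 0.2449 0.0711] z [-0.058 -0.013 -0.998] yaw -75.3 F [-0.6  0.6 -0.6] w 60.0 j [-1.08  0.68  0.8   1.94 -0.65  0.86 -1.23]
turn 0 then shift [ 0.03 -0.01  0.  ]
```

```bash
python3 -m jog '[0,0,0,0,0, 0,0,0,0,0, 0,0,0,0,0, 0,0,0,0,0, 0,0,0,0,0, 0,0,0,0,0, 0,0,0,0,0, 0,0,0,-0.1,0, 0,0,0,-0.3,0, 0,0,0,-0.5,0, 0,0,0,-0.7,0, 0,0,0,-0.7,0, 0,0,0,-0.7,0, 0,0,0,-0.4,0, 0,0,0,0,0]' 25
python3 -c "
from h import *
plan((.5,.02,.3))"
```

```text
clock: 20.82
position: [0.4996, 0.2449, 0.2186]
ee_rot: [3.108, 0.396, -0.093]
force: [0.4, 0.3, -1.0]
width: 0.329
t 20.82 pos [0.4996 0.2449 0.2186] z [-0.058 -0.014 -0.998] yaw -75.5 F [ 0.4  0.3 -1. ] w 30.2 j [-1.19  0.52  0.96  1.79 -0.46  1.14 -1.38]
turn 0 then shift [-1.52  5.44 -1.95]
```

```bash
python3 -m jog '[0,-0.1,0.4,-0.2,0, 0,-0.2,0.7,-0.4,0, 0,-0.2,0.7,-0.5,0, 0,-0.2,0.7,-0.5,0, 0,-0.2,0.7,-0.5,0, 0,-0.2,0.7,-0.5,0, 0,-0.2,0.7,-0.5,0, 0,-0.1,0.4,-0.5,0, 0,0,0.2,-0.4,0, 0,0,0,-0.5,0, 0,0,0,-0.5,0, 0,0,0,-0.5,0, 0,0,0,-0.5,0, 0,0,0,0,0]'
python3 -c "
from h import *
plan((.655,.02,.21))"
```

```text
clock: 21.98
position: [0.5033, 0.008, 0.4719]
ee_rot: [3.111, 0.374, -0.109]
force: [-0.6, -1.4, -0.8]
width: 0.326
t 21.98 pos [0.5033 0.008  0.4719] z [-0.068 -0.014 -0.998] yaw -76.3 F [-0.6 -1.4 -0.8] w 29.9 j [-0.98  0.25  1.13  1.47 -0.2   1.64 -1.18]
turn 0 then shift [4.2  0.62 6.27]
```

Joint 6 is rising towards its 2.0 limit. I'm pushing further up to let that limit tilt the tool outward.

```bash
python3 -m jog '[0,0,0,-0.5,0, 0,0,0,-0.5,0, 0,0,0,-0.5,0, 0,0,0,-0.5,0, 0,0,0,-0.5,0, 0,0,0,-0.5,0, 0,0,0,-0.5,0, 0,0,0,0,0]'
python3 -c "
from h import *
plan((.655,.02,.21))"
```

```text
clock: 22.65
position: [0.5096, 0.0032, 0.6126]
ee_rot: [3.113, 0.36, -0.122]
force: [0.4, -0.9, -0.0]
width: 0.328
t 22.65 pos [0.5096 0.0032 0.6126] z [-0.076 -0.014 -0.997] yaw -76.8 F [ 0.4 -0.9 -0. ] w 30.1 j [-0.78  0.31  1.07  1.05 -0.26  2.   -1.16]
turn 0 then shift [4.4  0.46 9.75]
```

```bash
python3 -m jog '[0,0,0,-0.5,0, 0,0,0,-0.5,0, 0,0,0,-0.5,0, 0,0,0,-0.5,0, 0,0,0,0,0]'
python3 -c "
from h import *
plan((.655,.02,.21))"
```

```text
clock: 23.07
position: [0.5078, -0.0004, 0.6214]
ee_rot: [3.112, 0.355, -0.116]
force: [-0.1, -0.7, -0.1]
width: 0.326
t 23.07 pos [ 5.078e-01 -4.000e-04  6.214e-01] z [-0.073 -0.015 -0.997] yaw -77.0 F [-0.1 -0.7 -0.1] w 29.9 j [-0.43  0.23  0.48  1.   -0.1   2.   -1.34]
turn 0 then shift [4.45 0.34 9.98]
```

```bash
python3 -m jog '[0,0.3,0,-0.6,0, 0,0.3,0,-0.6,0, 0,0.3,0,-0.6,0, 0,0.3,0,-0.6,0, 0,0.3,0,-0.6,0, 0,0.3,0,-0.6,0, 0,0,0,0,0]'
python3 -c "
from h import *
plan((.655,.02,.21))"
```

```text
clock: 23.65
position: [0.5532, 0.0128, 0.6562]
ee_rot: [3.1, 0.345, 0.053]
force: [0.1, -0.4, -1.1]
width: 0.326
t 23.65 pos [0.5532 0.0128 0.6562] z [ 0.037 -0.018 -0.999] yaw -77.3 F [ 0.1 -0.4 -1.1] w 30.0 j [-0.39  0.29  0.44  0.84 -0.11  2.   -1.36]
turn 0 then shift [ 2.17  0.1  11.24]
```

```bash
python3 -m jog '[0,0.3,0,-0.6,0, 0,0.3,0,-0.6,0, 0,0.3,0,-0.6,0, 0,0.3,0,-0.6,0, 0,0.3,0,-0.6,0, 0,0.3,0,-0.6,0, 0,0.3,0,-0.6,0, 0,0.3,0,-0.6,0, 0,0,0,0,0]'
python3 -c "
from h import *
plan((.655,.02,.21))"
```

```text
clock: 24.4
position: [0.584, 0.0342, 0.7223]
ee_rot: [3.067, 0.342, 0.317]
force: [0.5, 0.1, -0.3]
width: 0.326
t 24.4 pos [0.584  0.0342 0.7223] z [ 0.206 -0.016 -0.978] yaw -77.6 F [ 0.5  0.1 -0.3] w 30.0 j [-0.41  0.31  0.47  0.65 -0.14  2.   -1.4 ]
turn 0 then shift [-0.92 -0.05 12.9 ]
```

The tilt trick works: the tool is now 12° outward. Same again.

```bash
python3 -m jog '[0,0.3,0,-0.6,0, 0,0.3,0,-0.6,0, 0,0.3,0,-0.6,0, 0,0.3,0,-0.6,0, 0,0.3,0,-0.6,0, 0,0.3,0,-0.6,0, 0,0.3,0,-0.6,0, 0,0.3,0,-0.6,0, 0,0,0,0,0]'
python3 -c "
from h import *
plan((.655,.02,.21))"
```

```text
clock: 25.15
position: [0.5753, 0.053, 0.8047]
ee_rot: [3.016, 0.34, 0.601]
force: [0.0, 0.5, -0.6]
width: 0.327
t 25.15 pos [0.5753 0.053  0.8047] z [ 0.384 -0.004 -0.923] yaw -78.1 F [ 0.   0.5 -0.6] w 30.1 j [-0.48  0.28  0.56  0.49 -0.17  2.   -1.42]
turn 0 then shift [-3.94 -0.12 14.5 ]
```

```bash
python3 -m jog '[0,-0.2,0,0.4,0, 0,-0.4,0,0.7,0, 0,-0.4,0,0.8,0, 0,-0.4,0,0.8,0, 0,-0.4,0,0.8,0, 0,-0.4,0,0.8,0, 0,-0.4,0,0.8,0, 0,-0.4,0,0.8,0, 0,-0.4,0,0.8,0, 0,-0.4,0,0.8,0, 0,-0.2,0,0.8,0, 0,0,0,0.5,0, 0,0,0,0.2,0, 0,0,0,0,0]'
python3 -c "
from h import *
plan((.6414,.0207,.215))"
```

```text
clock: 26.32
position: [0.5647, 0.0114, 0.392]
ee_rot: [3.013, 0.346, 0.606]
force: [0.2, 0.1, -0.3]
width: 0.324
t 26.32 pos [0.5647 0.0114 0.392 ] z [ 0.387 -0.004 -0.922] yaw -77.9 F [ 0.2  0.1 -0.3] w 29.8 j [-0.66 -0.    0.52  1.85  0.08  0.9  -1.52]
turn 0 then shift [ 0.11 -0.23  4.82]
```

```bash
python3 -m jog '[0,0.1,-0.2,0.3,0, 0,0,0,0.6,0, 0,0,0,0.6,0, 0,0,0,0.6,0, 0,0,0,0.6,0, 0,0,0,0.4,0, 0,0,0,0.2,0, 0,0,0,0,0, 0,0,0,0,0]'
python3 - <<'E'
from h import *
plan((.6414,.0207,.215))
b=get_image("scene")[:,:,::-1];cv2.imwrite("pics/s4.png",cv2.resize(b[130:280,210:370],None,fx=4,fy=4,interpolation=cv2.INTER_CUBIC))
E
```

```text
clock: 27.07
position: [0.6273, 0.0234, 0.2802]
ee_rot: [3.01, 0.35, 0.631]
force: [-0.5, -0.4, 0.1]
width: 0.326
t 27.07 pos [0.6273 0.0234 0.2802] z [ 0.402  0.002 -0.916] yaw -77.8 F [-0.5 -0.4  0.1] w 29.9 j [-0.57  0.22  0.51  1.93 -0.12  0.61 -1.36]
turn 0 then shift [-0.34 -0.01  1.63]
```

View pics/s4.png

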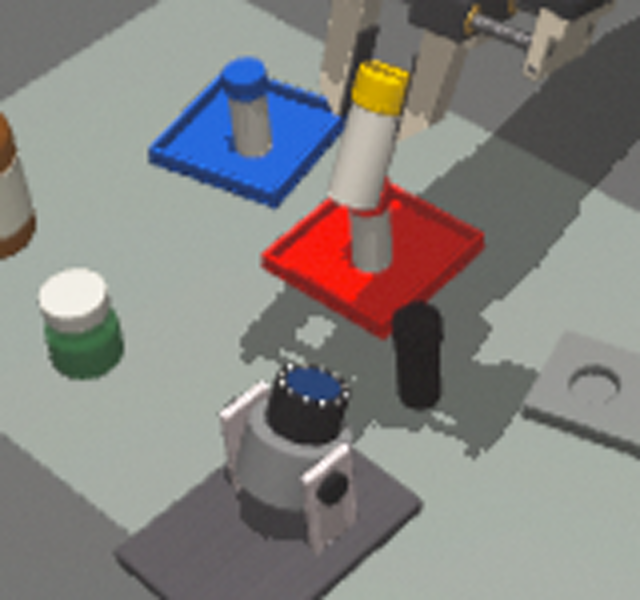

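Crop of the held vial: cap top centre about (384,68), base centre about (357,198), glass at (314,384). I'll compare these with the predicted projections for different vial tilts.

```bash
python3 - <<'E'
from h import *
q=camera_params("scene");P=observe()["position"]
c=lambda X:((proj(q,X)-[210,130])*4).round(0)
for th in(18,22,25,28,32):
    a=np.radians(th);u=np.array([-np.sin(a),.013,np.cos(a)]);ce=P-.031*u
    print(th,"top",c(ce+.036*u),"base",c(ce-.036*u))
print("glass",c((.695,.0187,.1)))
E
```

```text
18 top [388.  68.] base [364. 190.]
22 top [389.  68.] base [359. 192.]
25 top [389.  68.] base [354. 193.]
28 top [390.  68.] base [350. 194.]
32 top [390.  68.] base [344. 195.]
glass [314. 381.]
```

```bash
python3 -m jog '[0,-0.3,0,0.2,0, 0,0,0,0.4,0, 0,0,0,0.4,0, 0,0,0,0.3,0, 0,0,0,0.2,0, 0,0,0,0,0, 0,0,0,0,0, 0,0,0,0,0]'
python3 - <<'E'
from h import *
plan((.6414,.0207,.215))
b=get_image("scene")[:,:,::-1];t=get_image("top")[:,:,::-1]
a=cv2.resize(b[155:265,235:325],None,fx=5,fy=5,interpolation=cv2.INTER_CUBIC)
d=cv2.resize(t[120:230,290:360],None,fx=5,fy=5,interpolation=cv2.INTER_CUBIC)
cv2.imwrite("pics/s5.png",np.hstack([a,d]))
q=camera_params("scene");p=camera_params("top");P=observe()["position"]
for th in(20,25):
    h=np.radians(th);u=np.array([-np.sin(h),.013,np.cos(h)]);ce=P-.031*u
    for X in(ce+.036*u,ce-.036*u):print(th,((proj(q,X)-[235,155])*5).round(),((proj(p,X)-[290,120])*5+[450,0]).round())
X=(.695,.0187,.1);print(((proj(q,X)-[235,155])*5).round(),((proj(p,X)-[290,120])*5+[450,0]).round())
E
```

```text
clock: 27.78
position: [0.6455, 0.0227, 0.2304]
ee_rot: [3.009, 0.352, 0.657]
force: [0.1, -0.2, -1.5]
width: 0.331
t 27.78 pos [0.6455 0.0227 0.2304] z [ 0.416  0.008 -0.909] yaw -77.7 F [ 0.1 -0.2 -1.5] w 30.4 j [-0.5   0.3   0.45  1.96 -0.21  0.48 -1.27]
turn 0 then shift [-0.26 -0.01  0.31]
20 [335.  74.] [590. 212.]
20 [303. 219.] [593. 194.]
25 [336.  74.] [590. 213.]
25 [295. 222.] [593. 180.]
[267. 351.] [601. 175.]
```

View pics/s5.png

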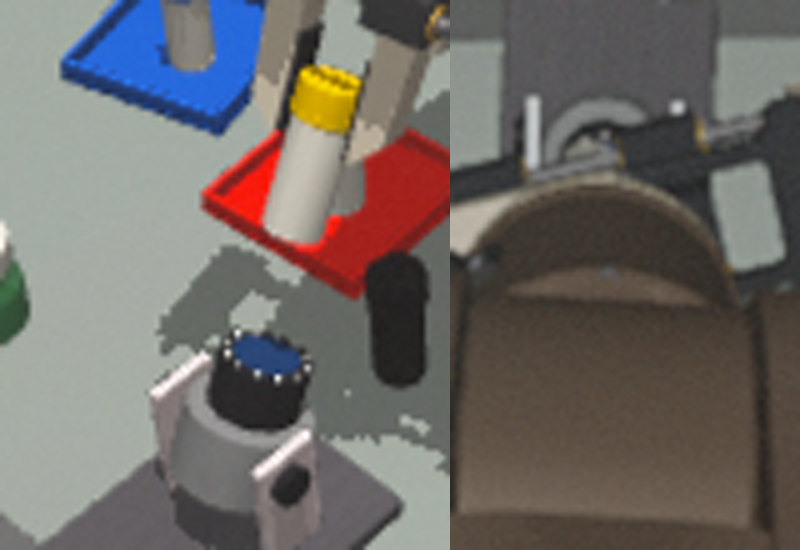

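The scene crop puts the base centre near (293,227), cap top near (333,78) and glass at (267,353). That makes the vial tilt about 24°, where 25° is wanted. One last correction remains: −10 mm in x and +11 mm in z.

```bash
python3 -m jog '[0,-0.24,0,0.12,0, 0,0,0,0.12,0, 0,0,0,0,0, 0,0,0,0,0, 0,0,0,0,0]'
python3 - <<'E'
from h import *
plan((.6414,.0207,.2165))
b=get_image("scene")[:,:,::-1]
cv2.imwrite("pics/s6.png",cv2.resize(b[155:265,235:325],None,fx=5,fy=5,interpolation=cv2.INTER_CUBIC))
q=camera_params("scene")
L=np.array((.695,.0187,.1));h=np.radians(25);u=np.array([-np.sin(h),.013,np.cos(h)])
for k in(0,.06,.132):print(k,((proj(q,L+k*u)-[235,155])*5).round())
E
```

```text
clock: 28.3
position: [0.6403, 0.0205, 0.2178]
ee_rot: [3.009, 0.352, 0.66]
force: [0.5, 0.8, -0.6]
width: 0.33
t 28.3 pos [0.6403 0.0205 0.2178] z [ 0.417  0.009 -0.909] yaw -77.7 F [ 0.5  0.8 -0.6] w 30.3 j [-0.49  0.31  0.44  1.99 -0.23  0.45 -1.25]
turn 0 then shift [ 0.01 -0.    0.04]
0 [267. 351.]
0.06 [299. 239.]
0.132 [340.  94.]
```

View pics/s6.png

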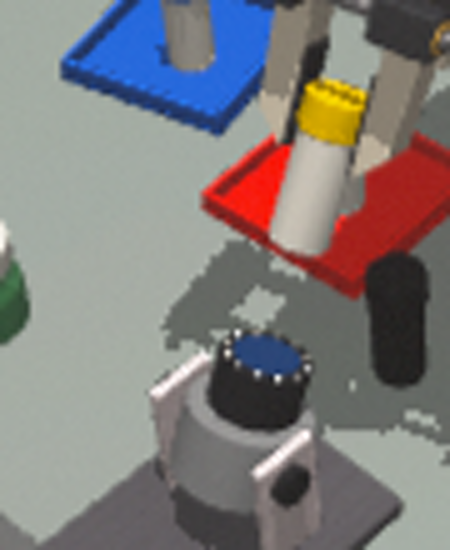

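The cap top is near (338,93) and the base near (300,240). The ideal positions are (340,94) and (299,239), so they agree to within about 1 mm in this view. I'll let it settle for a moment, check, and hand in.

```bash
python3 -m jog '[0,0,0,0,0, 0,0,0,0,0, 0,0,0,0,0]'
python3 -c "
from h import *
plan((.6414,.0207,.2165)); print(abs(observe()['dq']).max()); print(sign_off())"
```

```text
clock: 28.6
position: [0.6406, 0.0205, 0.2181]
ee_rot: [3.009, 0.352, 0.66]
force: [-0.4, -1.4, -0.8]
width: 0.326
t 28.6 pos [0.6406 0.0205 0.2181] z [ 0.418  0.009 -0.909] yaw -77.7 F [-0.4 -1.4 -0.8] w 29.9 j [-0.49  0.31  0.44  1.99 -0.23  0.45 -1.25]
turn 0 then shift [ 0.   -0.    0.04]
0.002319881019267864
the job is handed in; nothing more can be done
None
```

I set the red and blue vials down upright in their own trays. Then I took the yellow vial from the rack and handed in at 28.6 s of the 64 s, still holding it in front of the lens. `sign_off()` gave no verdict, so the checks below are my own.

- **Tilt:** the moves can't tilt the tool directly. I pushed the arm up against joint 6's limit until the tool leaned about 24° outward, then carried that lean back to the lens.
- **Trays:** the scene picture after the blue release showed both vials upright and released, with yellow still in the rack. I did not take a separate full picture of the trays at the end. The last crop shows the blue vial's lower body and part of the red one, both still in their trays.
- **Yellow vial:** in the last scene picture the cap top and base were within about 2 px, in the 5x enlarged crop, of where a perfect hold would put them. The tool leaned 24.7° against the 25° wanted. The TCP was within 2 mm of its target and the arm was almost still (joint speeds below 0.003 rad/s).
- **Unconfirmed:** an earlier, rougher picture reading gave a vial tilt of 19–22°, while later ones gave about 24°. In the top view the arm hid the vial, so the final alignment rests on one camera view plus the robot's own pose.

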